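# Sort the stripped wheel hub's parts

## Task

A grinding wheel's hub has been stripped and its parts lie mixed up on the trolley: put them away. Stack the two spacer rings over the upright post, the wider one flat at the bottom and the narrower one on top of it; lay the two curved balance weights flat in the wooden tray, one in each bay; and put the big hexagon nut in the red bin. Leave the paste jar and the vee block standing where they are.

Things in the scene. Friction and masses are not known exactly. Their poses are not given: they have to be found in the camera images.
- ring_wide_center (a point): The wider spacer ring: plain bright steel, outside diameter 60, height 20, 0.31 kg, bore 32 (both rings fit the same spindle), lying flat. Origin at its centre, half-way up; z up along its axis.
- ring_narrow_center (a point): The narrower spacer ring: plain bright steel, outside diameter 46, height 16, 0.11 kg, bore 32 (both rings fit the same spindle), lying flat. Origin at its centre, half-way up; z up along its axis.
- nut_center (a point): Big dark steel hexagon nut, 46 across flats, 53 across corners, 24 high, threaded hole 27, lying flat; 0.2 kg. Origin at its centre, half-way up; z up; one pair of flats faces along x, the others at 60 degree steps.
- weight_a_center (a point): Balance weight: a slightly curved bright steel segment lying flat, about 46 long, 20 wide (23 over the bow), 16 high, with a small dark set screw in its upper face; 0.11 kg. Its twin is alike. Origin at its centre, half-way up; y along its length, x across its width (grasp it at the middle across x); the +x side bulges, the -x side is hollow; z up.
- weight_b_center (a point): Balance weight: a slightly curved bright steel segment lying flat, about 46 long, 20 wide (23 over the bow), 16 high, with a small dark set screw in its upper face; 0.11 kg. Its twin is alike. Origin at its centre, half-way up; y along its length, x across its width (grasp it at the middle across x); the +x side bulges, the -x side is hollow; z up.
- post_foot (a point): Ring stand, fixed: a dark round steel base, diameter 90, 10 thick, with a bright upright post, diameter 16, rising 55 above the base, tapered over its last 7. Origin on the post's axis at the upper face of the base (10 above the table), z up.
- bin: Small red plastic bin, fixed, open on top: outside 125 along x, 160 along y, 50 high; walls and floor 4 thick. Origin at the centre of its underside, on the table; z up.
- weight_tray: Flat pale wooden tray, fixed, open on top, with grey felt on its floor: outside 110 along x, 164 along y, 22 high; walls and floor 4 thick; one partition of 4 at y = 0, as high as the walls, makes two equal bays, one on the +y and one on the -y side, each 102 along x by 76 along y inside, bay centres at y = +40 and -40. Origin at the centre of its underside, on the table; z up.
- jar_center (a point): Bystander: small aluminium paste jar with a blue screw lid, diameter 47, height 42, standing loose among the parts. Origin at its centre, half-way up.
- vee_center (a point): Bystander: small bright steel vee block, 45 along x, 36 along y, 32 high, its groove upwards and along x, standing loose among the parts. Origin at its centre, half-way up.
There are look-alikes about, which are no part of the job. Several things have the shape of the weight_tray; the one meant has the colours described above.

How it is judged:
At the end, for the whole second after the job is handed in: Rings flat (0.15 rad) on the post within 12 mm of its axis: wide one on the base, narrow one directly on it (height within 5 mm). One weight lies flat (0.2 rad) inside each tray bay, centre under 20 mm high. Nut centre inside the bin, under 40 mm high. All at rest (horizontal distance between each of ring_wide_center, ring_narrow_center and post_foot below 0.012 m and z of ring_wide_center in the frame of post_foot between 0.005 and 0.015 m and angle between each of ring_wide_center, ring_narrow_center's own z axis and vertical below 0.15 rad and z of ring_narrow_center in the frame of post_foot between 0.023 and 0.034 m and ((x of weight_a_center in the frame of weight_tray between -0.047 and 0.047 m and y of weight_a_center in the frame of weight_tray between 0.01 and 0.073 m and z of each of weight_a_center, weight_b_center in the frame of weight_tray below 0.02 m and x of weight_b_center in the frame of weight_tray between -0.047 and 0.047 m and y of weight_b_center in the frame of weight_tray between -0.073 and -0.01 m) or (x of weight_a_center in the frame of weight_tray between -0.047 and 0.047 m and y of weight_a_center in the frame of weight_tray between -0.073 and -0.01 m and z of each of weight_a_center, weight_b_center in the frame of weight_tray below 0.02 m and x of weight_b_center in the frame of weight_tray between -0.047 and 0.047 m and y of weight_b_center in the frame of weight_tray between 0.01 and 0.073 m)) and angle between each of weight_a_center, weight_b_center's own z axis and vertical below 0.2 rad and x of nut_center in the frame of bin between -0.057 and 0.057 m and y of nut_center in the frame of bin between -0.075 and 0.075 m and z of nut_center in the frame of bin below 0.04 m and linear speed of each of ring_wide, ring_narrow, nut, weight_a, weight_b below 0.02 m/s); the robot touches nothing.
It fails at once if the paste jar is knocked from its place (more than 30 mm) (distance of jar_center from where it was at the start of the episode above 0.03 m).
It fails at once if the vee block is knocked from its place (more than 30 mm) (distance of vee_center from where it was at the start of the episode above 0.03 m).
It also fails if it takes over 128 s, if anything falls off the work surface, if the arm or the gripper's body presses on something with over 40 N, if the wrist force passes 120 N, or if a joint passes its speed limit or range.

## Robot

A 7-joint arm with a two-finger parallel gripper is mounted at the origin on the work surface. World frame = base frame: x ahead of the robot, y to its left, z up, the work surface at z = 0. Lengths are in m, angles in rad, forces in N, time in s.
With the tool pointing down it reaches from about 0.4 to 0.75 m from the base axis. Payload 19.5 kg.
Tool frame: the origin (TCP) lies at the centre of the arm's flange, where the gripper is bolted on; the fingertips stand 173 mm ahead of it and the grasp point (between the pads) lies arm.grasp_offset ahead of it (arm.grasp_offset is the distance from the TCP to the grasp point, in m); y points along the fingers, x is the direction in which the jaws open and shut, and the axes are right-handed (so a half turn about y gives the same grasp; the last joint's range is limited). The gripper opens to 85 mm and grips with 20 to 120 N. Pads are 22 mm wide; open, the fingers measure 114 mm over their backs; the gripper's body (76 mm by 85 mm) begins 54 mm behind the grasp point. The pads swing forward as they close: fully open they stand 13 mm farther back than shut.
Start: joints at [1.094, 0.707, -0.028, 1.485, 0.022, 0.951, -0.075], TCP at [0.242, -0.521, 0.405] pointing down, gripper open.
Joint ranges: [-2.71, 2.71], [-0.32, 2.16], [-1.57, 1.52], [0, 2.45], [-1.46, 4.6], [0, 2.02], [-2.83, 2.83]. Speed limits (rad/s): [1.89, 1.89, 2.57, 2.57, 3.01, 3.01, 3.01].

## Interface

Orientations are given as [roll, pitch, yaw] about the fixed x, y, z axes, in that order (R = Rz(yaw) Ry(pitch) Rx(roll)).
In Python, from station import arm gives the robot as it stands. The module is installed in compiled form; this text tells all that it offers.
- The arm moves only by the tool drive_tool, never from a script. Its argument "series" is a list of rows, each a list of 2 entries, a list of its own where there are three numbers: the shift along the tool's x, y, z in cm, then the turn, a rotation vector about the tool's x, y, z in rad. A call has 1 to 5 rows; each row is the pose to reach, as a shift and turn from the pose measured when the call began, along the tool's axes at that moment; what a row does not reach only later rows make up. A row lasts 1/12 s, in which the tool goes at most 41.7 mm and 7.16 degrees, less where a joint would pass 70% of its speed; a pose out of reach is approached as far as the arm can. A call with a gripper value outside its range is refused whole. "fingers" is the closure, from -1 (fully open) to 1 (shut), set as the call begins (left out, the last holds). The fingers move at their own pace and stop on an object; "grip_force" is the grip in N (left out, the last holds). Time passes only in rows, so rows that repeat a pose let the fingers close. It gives the time, the measured TCP pose, the force and the opening at its end, in the units of the state.
- arm.state(): the state, without advancing time (a new reading comes with each control period).
- arm.capture(name): name is "scene" or "top" or "wrist"; returns a dict with "pixels" (400x640x3 uint8, red, green, blue), "range_z" (400x640 float32, m along the optical axis (not along the pixel's ray), 0 where there is no reading), "camera_matrix" (3x3 intrinsics, pixels), "distortion" ([k1, k2, p1, p2, k3] as OpenCV has them; the pictures are not rectified), "R" (3x3) and "t" (3): a world point X has camera coordinates R X + t. Camera axes: x right, y down, z forward; pixel columns grow to the right and rows downward; lengths in m; the calibration is good to about 2 mm. A picture is of the moment at which its call begins.
- arm.close_job(): hands the job in, once; it reports no verdict.
The state is a dict: "time_s": time; "joint_positions": joint angles; "joint_velocities": joint speeds; "joint_torque": joint torques, N m; "tcp_pos": TCP position; "tcp_rot": TCP orientation; "force": force on the tool from outside, world axes, zero at the start; "moment": the same for the moment, N m; "gripper_width": finger opening in m.
Only numpy, scipy, OpenCV 4.12 (cv2) and the standard library are available. Lean on these libraries where they do the work, as an engineer would, in place of code of your own. Each camera call takes 0.05 s, during which the arm holds its last target.

## Working session

There is one attempt and no reset: what is moved stays moved. The work goes in short steps, Python scripts to look and compute and a tool call to move; the robot and the scene stay as the last step left them, time stands still between calls to the robot, and variables do not carry over. Pictures are saved under pics/ and viewed, and the job is handed in when it is done.

Besides the shell and the picture viewer there is one more tool, called as name(argument=value, ...) on one line, values as JSON. drive_tool: Moves the arm, as the interface text tells. Its arguments: {"type":"object","properties":{"series":{"type":"array","items":{"type":"array"}},"fingers":{"type":"number"},"grip_force":{"type":"number"}},"required":["series"]}

```bash
mkdir -p pics; cat > h.py <<'E'
import numpy as np,cv2
from station import arm
def snap(n,tag):
    c=arm.capture(n); cv2.imwrite(f'pics/{tag}.png',c['pixels'][:,:,::-1]); np.savez(f'{tag}.npz',**{k:np.array(v) for k,v in c.items()}); return c
def load(tag): return dict(np.load(f'{tag}.npz'))
def world(c,uv,z=None):
    """z None -> use depth; else intersect plane z"""
    K,d,R,t=[np.array(c[k],float) for k in('camera_matrix','distortion','R','t')]
    uv=np.array(uv,float).reshape(-1,1,2); n=cv2.undistortPoints(uv,K,d)[:,0]
    r=np.c_[n,np.ones(len(n))]
    C=-R.T@t; D=r@R
    if z is None:
        u=uv[:,0].round().astype(int); s=c['range_z'][u[:,1],u[:,0]]
    else: s=(z-C[2])/D[:,2]
    return C+D*s[:,None]
E
python3 - <<'E'
from h import *
s=arm.state()
for k in s: print(k,np.round(s[k],4))
print(arm.grasp_offset)
for n in('scene','top','wrist'):
    c=snap(n,n+'0'); print(n,-np.array(c['R']).T@c['t'])
E
```

```text
time_s 0.0
joint_positions [ 1.0943  0.7071 -0.0276  1.485   0.022   0.9509 -0.0755]
joint_velocities [ 0.0005 -0.001  -0.0004  0.0014 -0.0005 -0.0001  0.0014]
joint_torque [ 1.30000e-03 -8.83221e+01  1.23500e+00 -2.36171e+01  1.69000e-02
  6.50000e-03  0.00000e+00]
tcp_pos [ 0.2422 -0.5214  0.4042]
tcp_rot [-1.5708e+00  1.1000e-03 -1.1360e+00]
force [-0.5998  0.541   0.5358]
moment [0.0241 0.0062 0.0021]
gripper_width 0.0853
0.1547
scene [0.98678722 0.26551685 0.91562316]
top [4.60161041e-01 2.11527124e-05 1.11342655e+00]
wrist [ 0.30472691 -0.49219158  0.37332755]
```

View pics/top0.png

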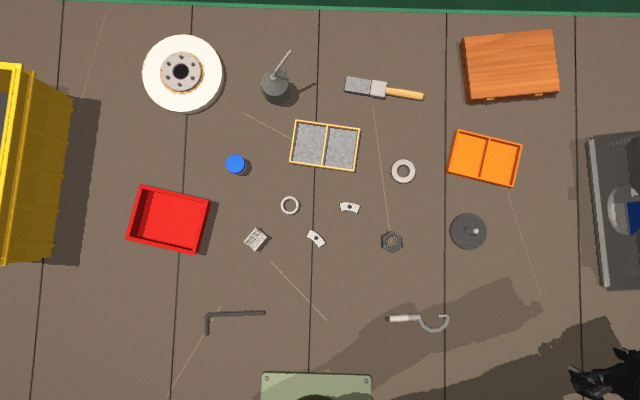

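View pics/scene0.png

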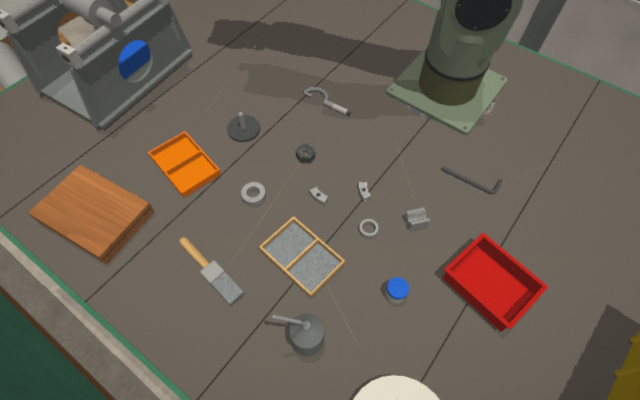

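View pics/wrist0.png

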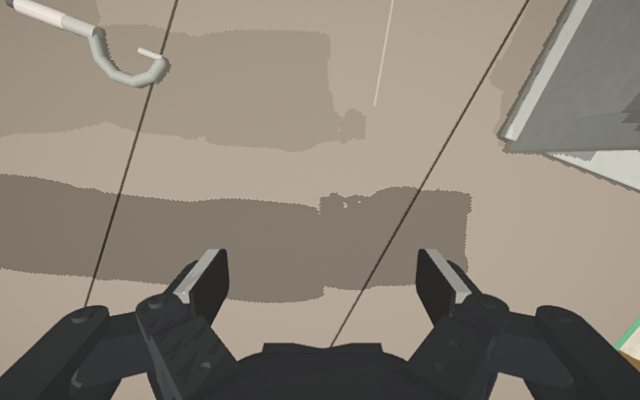

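```bash
python3 - <<'E'
from h import *
c=load('top0'); im=c['pixels'][:,:,::-1]
cv2.imwrite('pics/z1.png',cv2.resize(im[110:270,220:380],None,fx=5,fy=5,interpolation=cv2.INTER_CUBIC)[:600*2][:800,:800][:600] )
cv2.imwrite('pics/z2.png',cv2.resize(im[120:270,330:530],None,fx=4,fy=4,interpolation=cv2.INTER_CUBIC))
K=c['camera_matrix'];print(K,c['distortion'])
v,u=np.mgrid[0:400,0:640]
W=world(c,np.stack([u.ravel(),v.ravel()],1)); H=W[:,2].reshape(400,640); ok=c['range_z']>0
print(np.median(H[ok]))
m=((H>0.006)&ok&(H<0.12)).astype(np.uint8)
n,l,s,ce=cv2.connectedComponentsWithStats(m)
for i in range(1,n):
    if s[i,4]>40:
        q=W.reshape(400,640,3)[l==i]
        print(i,s[i],ce[i].round(1),'zmed/max',np.percentile(q[:,2],[50,95]).round(4),'xy',q[:,:2].mean(0).round(4),np.ptp(q,axis=0).round(3))
E
```

```text
[[443.28092599   0.         321.5871022 ]
 [  0.         443.28092599 196.6725292 ]
 [  0.           0.           1.        ]] [0.02803838 0.         0.         0.         0.        ]
0.001051840779757507
41 [ 459   28  101   76 6288] [509.   65.8] zmed/max [0.0448 0.0481] xy [ 0.8912 -0.4541] [0.187 0.237 0.047]
58 [ 142   34   82   80 5067] [182.5  73.9] zmed/max [0.0261 0.038 ] xy [0.8532 0.3564] [0.202 0.207 0.038]
113 [261  69  30  36 800] [275.7  86.8] zmed/max [0.0832 0.1115] xy [0.8106 0.1167] [0.093 0.067 0.112]
125 [344  76  79  24 971] [376.8  88.7] zmed/max [0.0181 0.0223] xy [ 0.8335 -0.1322] [0.054 0.198 0.019]
126 [  0  81  10  66 359] [  3.  103.8] zmed/max [0.0579 0.1057] xy [0.7512 0.7644] [0.142 0.082 0.097]
133 [   9   82   66  181 5281] [ 45.2 175.8] zmed/max [0.0669 0.115 ] xy [0.5828 0.65  ] [0.418 0.057 0.114]
187 [289 119  71  53 851] [323.9 144.3] zmed/max [0.019 0.025] xy [ 0.6876 -0.0026] [0.128 0.174 0.023]
212 [ 446  129   76   59 1457] [483.8 157.6] zmed/max [0.0116 0.0244] xy [ 0.6656 -0.4032] [0.141 0.182 0.022]
216 [301 130  15  18  69] [308.9 138.5]
[... 855 characters left out ...]
 zmed/max [0.0106 0.035 ] xy [ 0.482  -0.3642] [0.087 0.09  0.061]
607 [244 227  24  24 299] [255.4 238.7] zmed/max [0.026  0.0339] xy [0.4472 0.158 ] [0.057 0.053 0.029]
618 [307 229  18  18 154] [315.4 237.6] zmed/max [0.0164 0.0205] xy [0.4539 0.0119] [0.041 0.042 0.014]
628 [381 231  21  22 249] [391.  241.1] zmed/max [0.0237 0.0268] xy [ 0.4508 -0.1735] [0.052 0.047 0.024]
848 [205 310  60  26 305] [228.9 316.3] zmed/max [0.0098 0.0134] xy [0.2575 0.2165] [0.063 0.143 0.01 ]
856 [385 314  66  19 471] [418.9 321.2] zmed/max [0.0126 0.0171] xy [ 0.2595 -0.2453] [0.043 0.159 0.014]
1010 [ 261  371  110   29 2900] [314.6 386.2] zmed/max [0.0127 0.0177] xy [0.1009 0.0031] [0.064 0.261 0.044]
```

View pics/z1.png

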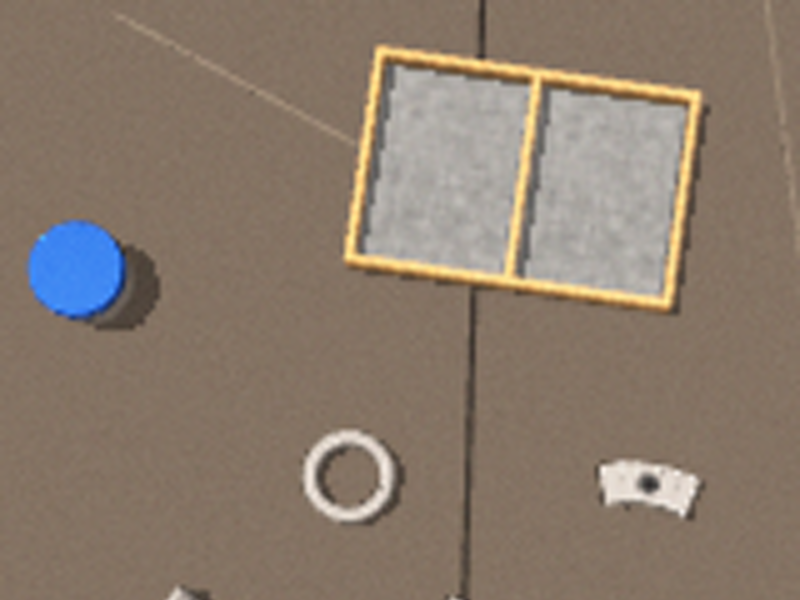

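View pics/z2.png

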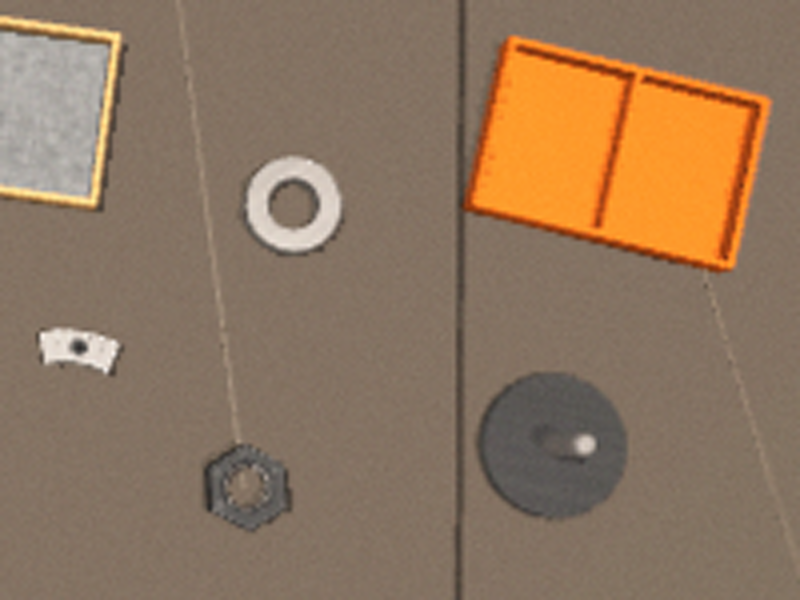

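```bash
cat > m.py <<'E'
from h import *
c=load('top0')
big=lambda u0,v0,u1,v1:None
v,u=np.mgrid[0:400,0:640]
im=c['pixels'].astype(int)
def comp(mask,box):
    b=np.zeros_like(mask);b[box[1]:box[3],box[0]:box[2]]=1
    m=(mask&b).astype(np.uint8); n,l,s,ce=cv2.connectedComponentsWithStats(m)
    i=1+np.argmax(s[1:,4]); return (l==i)
def pts(m,z):
    y,x=np.nonzero(m); return world(c,np.c_[x,y],z)[:,:2]
bright=im.min(2)>150
for n,b,z in(('wide',(380,150,425,195),.02),('narrow',(275,190,305,220),.016),('wA',(335,198,365,218),.016),('wB',(302,225,330,250),.016)):
    m=comp(bright,b)
    cn=cv2.findContours(m.astype(np.uint8),0,1)[0][0][:,0]
    p=pts(m,z); r=cv2.minAreaRect((pts_:=world(c,cn,z)[:,:2]*1000).astype(np.float32))
    q=p-p.mean(0); w,V=np.linalg.eigh(q.T@q); L=V[:,1]*np.sign(V[1,1]); ang=np.arctan2(L[1],L[0])
    N=np.array([L[1],-L[0]]); # weight x if y=L
    a=q@L; t=q@N; cur=np.polyfit(a,t,2)[0]
    print(n,p.mean(0).round(4),(p.min(0)+p.max(0)).round(4)/2,'rect',np.round(r,2).tolist() if 0 else (np.round(r[0],1),np.round(r[1],1)),'long axis',ang.round(3),'yaw',(ang-np.pi/2).round(3),'curv',cur.round(1))
def rect(m,z):
    cn=max(cv2.findContours(m.astype(np.uint8),0,1)[0],key=len)[:,0]
    r=cv2.minAreaRect((world(c,cn,z)[:,:2]*1000).astype(np.float32)); return np.round(r[0],1),np.round(r[1],1),round(r[2],2)
R,G,B=im[...,0],im[...,1],im[...,2]
print('bin',rect(comp((R>120)&(G<60)&(B<60),(115,170,225,265)),.05))
print('tray',rect(comp((R>190)&(B<150)&(R-B>60),(280,110,370,180)),.022))
p=pts(comp((B>150)&(R<120),(215,145,255,185)),.042);print('jar',p.mean(0))
m=comp((im.max(2)<85),(440,205,495,255)); p=world(c,np.argwhere(m)[:,::-1],.01)[:,:2]; print('base',(p.min(0)+p.max(0))/2,np.ptp(p,axis=0))
m=comp(im.min(2)>150,(465,220,490,240)) ;p=world(c,np.argwhere(m)[:,::-1],.065)[:,:2]; print('posttop',p.mean(0),m.sum())
m=comp((im.max(2)<85),(370,225,405,258)); p=world(c,np.argwhere(m)[:,::-1],.024)[:,:2]; print('nut',(p.min(0)+p.max(0))/2,np.ptp(p,axis=0))
q=p-(p.min(0)+p.max(0))/2
for a in range(0,60,3):
    d=np.radians(a+np.array([0,60,120])); e=np.stack([np.cos(d),np.sin(d)]); print(a,np.ptp(q@e,axis=0).round(4),np.ptp(q@e,axis=0).sum().round(4))
E
python3 m.py
```

```text
wide [ 0.6263 -0.2009] [ 0.62645 -0.20105] rect (array([ 626.4, -201.1]), array([57.8, 54.7])) long axis 0.72 yaw -0.851 curv 0.6
narrow [0.5332 0.0798] [0.5337 0.0797] rect (array([533.7,  79.7]), array([42.3, 39.7])) long axis 0.103 yaw -1.468 curv 3.3
wA [ 0.5331 -0.0694] [ 0.53195 -0.0703 ] rect (array([532.6, -69.7]), array([47.7, 21.7])) long axis 1.444 yaw -0.127 curv -2.8
wB [0.4531 0.0118] [0.45285 0.0115 ] rect (array([452.6,  11.5]), array([47.2, 20.6])) long axis 0.864 yaw -0.707 curv -1.7
bin (array([488.7, 367.4]), array([170.6, 135.4]), 78.62)
tray (array([685.8,   5.3]), array([147.8, 110.6]), 83.41)
jar [0.62899984 0.21375614]
base [ 0.47829744 -0.33827492] [0.07856178 0.03941204]
posttop [ 0.4819826  -0.36560141] 15
nut [ 0.45424654 -0.15713263] [0.03692376 0.01692441]
0 [0.0369 0.015  0.0316] 0.0836
3 [0.0361 0.0137 0.0327] 0.0825
6 [0.0352 0.0124 0.0337] 0.0814
9 [0.0343 0.0113 0.0346] 0.0802
12 [0.0332 0.0122 0.0354] 0.0808
15 [0.032  0.0131 0.0362] 0.0812
18 [0.0308 0.0139 0.0369] 0.0815
21 [0.0294 0.0147 0.0376] 0.0817
24 [0.028  0.0155 0.0382] 0.0817
27 [0.0265 0.0162 0.0386] 0.0814
30 [0.0255 0.0169 0.039 ] 0.0814
33 [0.0247 0.0184 0.0393] 0.0824
36 [0.0239 0.0201 0.0395] 0.0834
39 [0.023  0.0218 0.0395] 0.0843
42 [0.022  0.0234 0.0395] 0.0849
45 [0.021  0.0249 0.0393] 0.0852
48 [0.0199 0.0264 0.039 ] 0.0854
51 [0.0187 0.0279 0.0387] 0.0853
54 [0.0175 0.0292 0.0382] 0.0849
57 [0.0163 0.0305 0.0376] 0.0844
```

```bash
cat > go.py <<'E'
import sys
from h import *
from scipy.spatial.transform import Rotation as Ro
def main():
    x,y,z,yaw=map(float,sys.argv[1:5]); s=arm.state()
    A=Ro.from_euler('xyz',s['tcp_rot']); T=Ro.from_euler('xyz',[-np.pi/2,0,yaw])
    d=A.inv().apply(np.array([x,y,z])-s['tcp_pos'])*100; r=(A.inv()*T).as_rotvec()
    print('t',s['time_s'],'pos',np.round(s['tcp_pos'],4),'rot',np.round(s['tcp_rot'],3),'F',np.round(s['force'],1),'w',round(s['gripper_width'],4),'q7',round(s['joint_positions'][6],2)); print(np.round(d,2).tolist(),np.round(r,3).tolist())
main()
E
python3 go.py .626 -.201 .3 0; python3 - <<'E'
from h import *
c=load('top0')
print(world(c,np.array([[380,45],[700,95],[670,310],[345,262]])/5+[220,110],.022).round(4))
print(world(c,[[392-.5,241.7-.5]],.024))
E
```

```text
t 0.15 pos [ 0.2422 -0.5215  0.4044] rot [-1.571e+00  1.000e-03 -1.136e+00] F [ 0.3  0.3 -0.7] w 0.0853 q7 -0.08
[-12.89, 10.44, 48.31] [-0.0, -1.136, -0.001]
[[ 0.7485  0.0692  0.022 ]
 [ 0.7277 -0.0918  0.022 ]
 [ 0.6188 -0.0792  0.022 ]
 [ 0.6382  0.0829  0.022 ]]
[[ 0.4505514  -0.17447489  0.024     ]]
```

drive_tool(series=[[[-12.9,10.4,48.3],[0,-1.136,0]],[[-12.9,10.4,48.3],[0,-1.136,0]],[[-12.9,10.4,48.3],[0,-1.136,0]],[[-12.9,10.4,48.3],[0,-1.136,0]],[[-12.9,10.4,48.3],[0,-1.136,0]]], fingers=-1, grip_force=50)

```text
time_s: 0.57
tcp_pos: [0.3999, -0.3892, 0.3618]
tcp_rot: [-1.57, 0.0, -0.505]
force: [1.0, -0.4, -0.2]
gripper_width: 0.0855
```

```bash
python3 go.py .626 -.201 .3 0
```

```text
t 0.5667 pos [ 0.3999 -0.3892  0.3618] rot [-1.57   0.    -0.505] F [ 1.  -0.4 -0.2] w 0.0855 q7 0.06
[10.68, 6.18, 27.41] [-0.001, -0.505, -0.0]
```

drive_tool(series=[[[10.7,6.2,27.4],[0,-0.505,0]],[[10.7,6.2,27.4],[0,-0.505,0]],[[10.7,6.2,27.4],[0,-0.505,0]],[[10.7,6.2,27.4],[0,-0.505,0]],[[10.7,6.2,27.4],[0,-0.505,0]]])

```text
time_s: 0.98
tcp_pos: [0.5565, -0.2589, 0.3187]
tcp_rot: [-1.57, 0.0, 0.008]
force: [0.9, -1.9, 0.3]
gripper_width: 0.0853
```

```bash
python3 go.py .626 -.201 .25 0
```

```text
t 0.9833 pos [ 0.5565 -0.2589  0.3187] rot [-1.57   0.     0.008] F [ 0.9 -1.9  0.3] w 0.0853 q7 0.16
[7.0, 6.87, 5.73] [-0.001, 0.008, -0.0]
```

drive_tool(series=[[[7.0,6.9,5.7],[0,0.008,0]],[[7.0,6.9,5.7],[0,0.008,0]],[[7.0,6.9,5.7],[0,0.008,0]],[[7.0,6.9,5.7],[0,0.008,0]],[[7.0,6.9,5.7],[0,0.008,0]]])

```text
time_s: 1.4
tcp_pos: [0.6263, -0.1999, 0.2481]
tcp_rot: [-1.569, 0.002, 0.002]
force: [-0.2, -0.5, -0.3]
gripper_width: 0.0852
```

```bash
python3 -c "
from h import *
snap('wrist','w1')"; python3 go.py .626 -.201 .167 0
```

```text
t 1.45 pos [ 0.6259 -0.2013  0.2492] rot [-1.57e+00  1.00e-03  0.00e+00] F [ 0.5 -0.4 -1.1] w 0.0856 q7 0.05
[0.02, 8.22, 0.02] [-0.001, 0.0, -0.001]
```

View pics/w1.png

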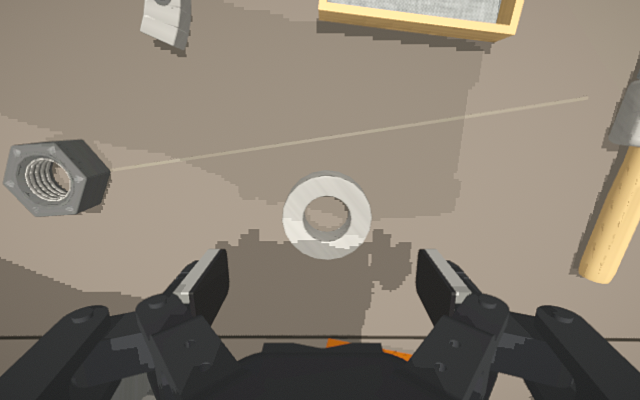

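```bash
python3 - <<'E'
from h import *
c=load('w1')
print(world(c,[[327,174],[327,260],[282,216],[371,216]],.02).round(4))
print(world(c,[[327,174]]).round(4), world(c,[[222,255],[424,255],[205,290],[445,290]]).round(4))
E
```

```text
[[ 0.628  -0.1705  0.02  ]
 [ 0.6283 -0.2307  0.02  ]
 [ 0.5985 -0.1988  0.02  ]
 [ 0.6572 -0.1986  0.02  ]]
[[ 0.6281 -0.1713  0.0161]] [[ 0.5823 -0.1907  0.094 ]
 [ 0.6682 -0.19    0.0951]
 [ 0.5828 -0.1936  0.1163]
 [ 0.668  -0.1912  0.1198]]
```

drive_tool(series=[[[0.2,4,0.1],[0,0,0]],[[0.2,7.0,0.1],[0,0,0]],[[0.2,7.8,0.1],[0,0,0]],[[0.2,7.9,0.1],[0,0,0]],[[0.2,7.9,0.1],[0,0,0]]])

```text
time_s: 1.87
tcp_pos: [0.6279, -0.2009, 0.1717]
tcp_rot: [-1.571, 0.0, -0.001]
force: [0.8, -0.5, -0.2]
gripper_width: 0.0852
```

drive_tool(series=[[[0,0,0],[0,0,0]],[[0,0,0],[0,0,0]],[[0,0,0],[0,0,0]],[[0,0,0],[0,0,0]],[[0,0,0],[0,0,0]]], fingers=1, grip_force=50)

```text
time_s: 2.28
tcp_pos: [0.6284, -0.2013, 0.1739]
tcp_rot: [-1.572, -0.002, -0.001]
force: [-2.9, -0.4, 15.6]
gripper_width: 0.0568
```

drive_tool(series=[[[0,0,0],[0,0,0]],[[0,0,0],[0,0,0]],[[0,0,0],[0,0,0]],[[0,0,0],[0,0,0]],[[0,0,0],[0,0,0]]])

```text
time_s: 2.7
tcp_pos: [0.6284, -0.2013, 0.174]
tcp_rot: [-1.572, -0.002, -0.001]
force: [-1.2, 0.8, 2.5]
gripper_width: 0.0572
```

```bash
python3 -c "
from h import *
snap('wrist','w2');snap('scene','s2')
c=load('s2');im=c['pixels'][100:280,160:340,::-1];cv2.imwrite('pics/s2z.png',cv2.resize(im,None,fx=3.3,fy=3.3,interpolation=cv2.INTER_CUBIC))"
```

```text
(no output)
```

View pics/w2.png

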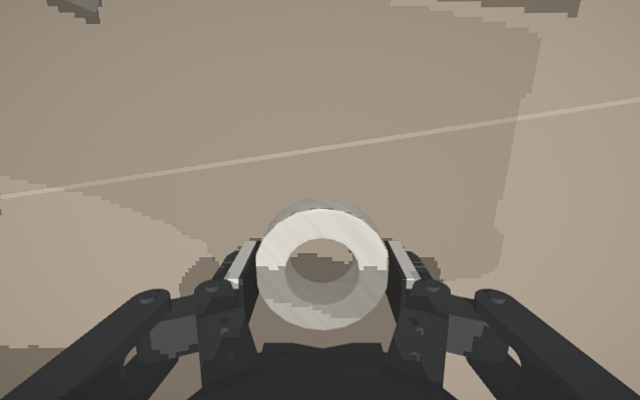

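View pics/s2z.png

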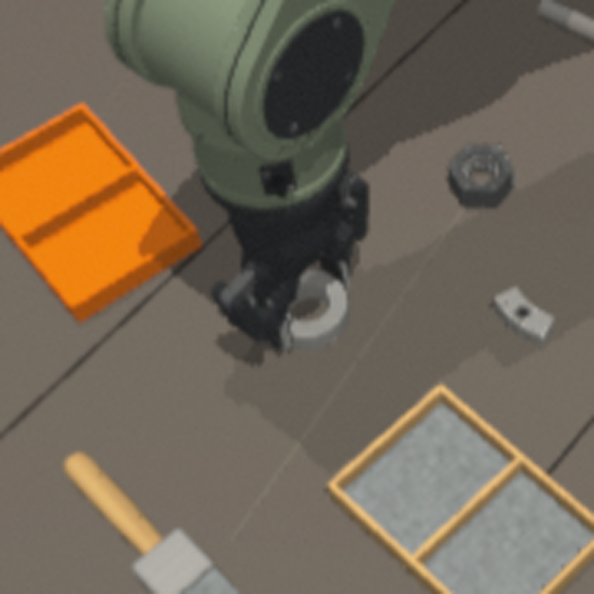

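```bash
python3 - <<'E'
from h import *
c=load('w2')
print(world(c,[[322,222],[275,250],[370,250],[322,310],[322,203]]).round(4))
E
```

```text
[[ 0.6279 -0.1777  0.0193]
 [ 0.6078 -0.1902  0.0197]
 [ 0.6484 -0.1905  0.0192]
 [ 0.6278 -0.2202  0.0191]
 [ 0.6279 -0.1713  0.0132]]
```

drive_tool(series=[[[0,-3,0],[0,0,0]],[[0,-6,0],[0,0,0]],[[0,-9,0],[0,0,0]],[[0,-9.5,0],[0,0,0]],[[0,-9.5,0],[0,0,0]]])

```text
time_s: 3.22
tcp_pos: [0.6284, -0.2013, 0.2707]
tcp_rot: [-1.573, -0.005, -0.001]
force: [-0.9, 0.2, -3.2]
gripper_width: 0.0567
```

drive_tool(series=[[[-3,0,-3.3],[0,0,0]],[[-6,0,-6.6],[0,0,0]],[[-9,0,-10],[0,0,0]],[[-12,0,-13.4],[0,0,0]],[[-14.6,0,-16.4],[0,0,0]]])

```text
time_s: 3.63
tcp_pos: [0.4878, -0.3578, 0.2688]
tcp_rot: [-1.571, -0.003, -0.001]
force: [1.0, -0.9, -3.4]
gripper_width: 0.0577
```

```bash
python3 -c "
from h import *
snap('wrist','w3')"; python3 go.py .482 -.365 .25 0
```

```text
t 3.6833 pos [ 0.4818 -0.3653  0.2685] rot [-1.576e+00  1.000e-03 -9.000e-03] F [-10.1 -14.   -2.5] w 0.0572 q7 0.3
[0.02, 1.85, 0.04] [0.006, -0.009, -0.001]
```

View pics/w3.png

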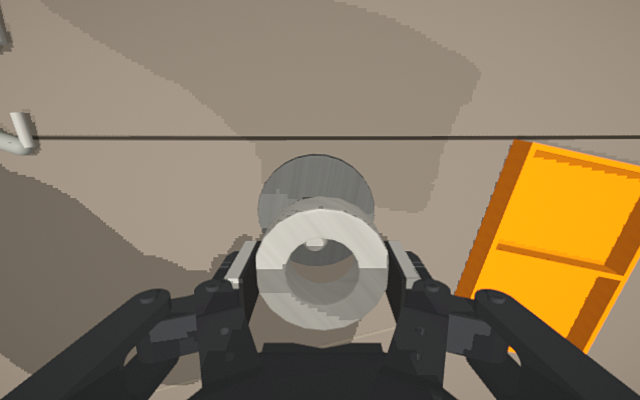

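```bash
python3 - <<'E'
from h import *
c=load('w3')
print(world(c,[[316,243]],.065),world(c,[[316,243]]), world(c,[[258,205],[375,205]],.01),'ring',world(c,[[256,268],[388,268],[322,208],[322,330]]))
E
python3 go.py .482 -.365 .23 0
```

```text
[[ 0.48408787 -0.36552882  0.065     ]] [[ 0.48408502 -0.36560011  0.06484089]] [[ 0.43953243 -0.358923    0.01      ]
 [ 0.52790471 -0.35914425  0.01      ]] ring [[ 0.45903567 -0.35471973  0.11500989]
 [ 0.51599504 -0.35488542  0.11504238]
 [ 0.48754301 -0.3281765   0.1133124 ]
 [ 0.48770365 -0.47913715 -0.00096304]]
t 3.6833 pos [ 0.4818 -0.3653  0.2685] rot [-1.576e+00  1.000e-03 -9.000e-03] F [-10.1 -14.   -2.5] w 0.0572 q7 0.3
[0.03, 3.85, 0.05] [0.006, -0.009, -0.001]
```

drive_tool(series=[[[0.2,0,0],[0,0,0]],[[0.2,2,0],[0,0,0]],[[0.2,4,0],[0,0,0]],[[0.2,5,0],[0,0,0]],[[0.2,5,0],[0,0,0]]])

```text
time_s: 4.1
tcp_pos: [0.4837, -0.3646, 0.2158]
tcp_rot: [-1.574, 0.005, -0.008]
force: [-0.5, 0.1, -1.8]
gripper_width: 0.0572
```

drive_tool(series=[[[0,1.5,0],[0,0,0]],[[0,3.0,0],[0,0,0]],[[0,3.4,0],[0,0,0]],[[0,3.4,0],[0,0,0]]])

```text
time_s: 4.43
tcp_pos: [0.4842, -0.3642, 0.1824]
tcp_rot: [-1.574, 0.004, -0.007]
force: [0.3, -0.1, -2.7]
gripper_width: 0.0573
```

```bash
python3 go.py .4835 -.3655 .185 0
```

```text
t 4.4333 pos [ 0.4842 -0.3642  0.1824] rot [-1.574  0.004 -0.007] F [ 0.3 -0.1 -2.7] w 0.0573 q7 0.26
[-0.07, -0.26, -0.13] [0.003, -0.007, -0.004]
```

drive_tool(series=[[[0,0.2,-0.1],[0,0,0]],[[0,0.3,-0.1],[0,0,0]],[[0,0.3,-0.1],[0,0,0]]])

```text
time_s: 4.68
tcp_pos: [0.4845, -0.3644, 0.1818]
tcp_rot: [-1.574, 0.005, -0.007]
force: [-14.1, 11.8, 42.7]
gripper_width: 0.0571
```

drive_tool(series=[[[0,0,0],[0,0,0]],[[0,0,0],[0,0,0]],[[0,0,0],[0,0,0]],[[0,0,0],[0,0,0]],[[0,0,0],[0,0,0]]], fingers=-1)

```text
time_s: 5.1
tcp_pos: [0.4846, -0.3644, 0.1817]
tcp_rot: [-1.574, 0.005, -0.007]
force: [0.1, -0.4, -0.7]
gripper_width: 0.0857
```

drive_tool(series=[[[0,-3,0],[0,0,0]],[[0,-6,0],[0,0,0]],[[0,-9,0],[0,0,0]],[[0,-9,0],[0,0,0]]])

```text
time_s: 5.43
tcp_pos: [0.4858, -0.3646, 0.2768]
tcp_rot: [-1.577, -0.001, -0.007]
force: [1.2, -0.3, 1.0]
gripper_width: 0.0854
```

```bash
python3 -c "
from h import *
snap('wrist','w4')"; python3 go.py .534 .0797 .27 0
```

```text
t 5.4833 pos [ 0.4854 -0.3644  0.2743] rot [-1.576e+00  1.000e-03 -7.000e-03] F [ 0.3  0.2 -0.6] w 0.0855 q7 0.3
[4.55, 0.19, 44.45] [0.005, -0.007, -0.001]
```

View pics/w4.png

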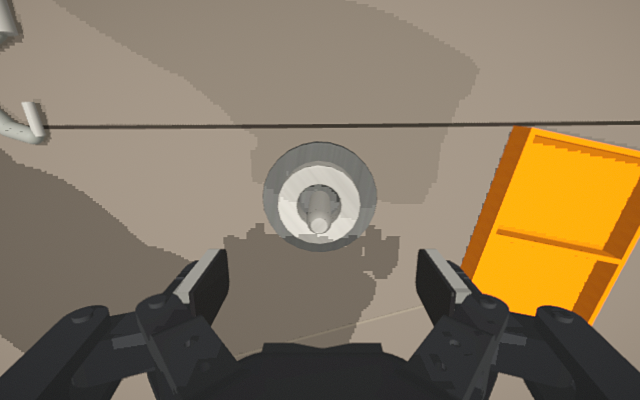

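drive_tool(series=[[[1,0,4.1],[0,0,0]],[[1.5,0,8.2],[0,0,0]],[[2,0,12.3],[0,0,0]],[[2.5,0,16.4],[0,0,0]],[[3,0,20.5],[0,0,0]]])

```text
time_s: 5.9
tcp_pos: [0.5165, -0.1578, 0.2725]
tcp_rot: [-1.576, 0.002, -0.007]
force: [0.8, 0.3, 0.0]
gripper_width: 0.0856
```

drive_tool(series=[[[0.5,0,4.1],[0,0,0]],[[1,0,8.2],[0,0,0]],[[1.5,0,12.3],[0,0,0]],[[1.6,0,16.4],[0,0,0]],[[1.7,0,20.5],[0,0,0]]])

```text
time_s: 6.32
tcp_pos: [0.5347, 0.0491, 0.2707]
tcp_rot: [-1.576, 0.003, -0.007]
force: [1.4, 0.3, -0.2]
gripper_width: 0.0855
```

```bash
python3 -c "
from h import *
snap('wrist','w5')"; python3 go.py .534 .0797 .25 0
```

```text
t 6.3667 pos [0.5345 0.058  0.2708] rot [-1.57   0.003  0.002] F [-2.1 16.6 -0.1] w 0.0852 q7 -0.37
[-0.04, 2.08, 2.16] [-0.001, 0.002, -0.003]
```

View pics/w5.png

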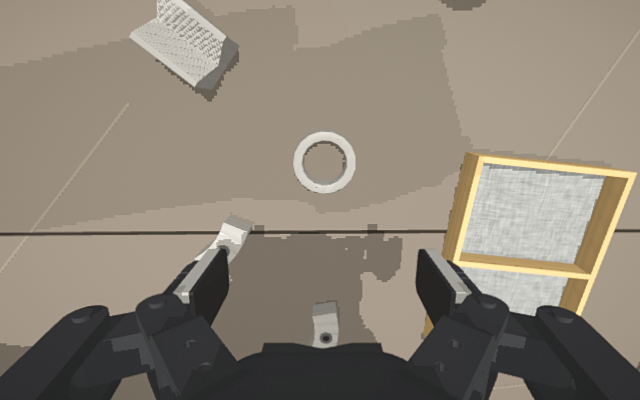

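```bash
python3 - <<'E'
from h import *
c=load('w5')
p=world(c,[[293,162],[356,162],[324,131],[324,194]],.016);print(p.round(4),p[:2].mean(0),p[2:].mean(0))
E
```

```text
[[0.5126 0.0804 0.016 ]
 [0.5575 0.08   0.016 ]
 [0.5348 0.1019 0.016 ]
 [0.5345 0.0565 0.016 ]] [0.53503083 0.08019884 0.016     ] [0.53467633 0.07919863 0.016     ]
```

drive_tool(series=[[[0,0,1.5],[0,0,0]],[[0.1,3.5,2.1],[0,0,0]],[[0.1,7,2.15],[0,0,0]],[[0.1,9.2,2.15],[0,0,0]],[[0.1,9.4,2.15],[0,0,0]]])

```text
time_s: 6.78
tcp_pos: [0.534, 0.0794, 0.1727]
tcp_rot: [-1.571, 0.009, 0.003]
force: [-0.0, -0.1, 0.3]
gripper_width: 0.0855
```

```bash
python3 go.py .535 .0795 .177 0
```

```text
t 6.7833 pos [0.534  0.0794 0.1727] rot [-1.571  0.009  0.003] F [-0.  -0.1  0.3] w 0.0855 q7 -0.42
[0.1, -0.43, 0.01] [0.001, 0.003, -0.009]
```

drive_tool(series=[[[0.1,-0.4,0],[0,0,-0.009]],[[0.1,-0.4,0],[0,0,-0.009]],[[0.1,-0.4,0],[0,0,-0.009]]])

```text
time_s: 7.03
tcp_pos: [0.5354, 0.0793, 0.1781]
tcp_rot: [-1.571, -0.002, 0.002]
force: [0.1, -0.6, -0.3]
gripper_width: 0.0856
```

drive_tool(series=[[[0,0,0],[0,0,0]],[[0,0,0],[0,0,0]],[[0,0,0],[0,0,0]],[[0,0,0],[0,0,0]],[[0,0,0],[0,0,0]]], fingers=1)

```text
time_s: 7.45
tcp_pos: [0.5356, 0.0793, 0.179]
tcp_rot: [-1.571, -0.003, 0.002]
force: [-3.3, -0.9, 17.6]
gripper_width: 0.0434
```

drive_tool(series=[[[0,0,0],[0,0,0]],[[0,0,0],[0,0,0]],[[0,0,0],[0,0,0]],[[0,0,0],[0,0,0]]])

```text
time_s: 7.78
tcp_pos: [0.5356, 0.0793, 0.1792]
tcp_rot: [-1.571, -0.003, 0.002]
force: [-1.5, 1.0, 5.4]
gripper_width: 0.0431
```

drive_tool(series=[[[0,-3,0],[0,0,0]],[[0,-6,0],[0,0,0]],[[0,-9,0],[0,0,0]],[[0,-10.5,0],[0,0,0]],[[0,-10.5,0],[0,0,0]]])

```text
time_s: 8.2
tcp_pos: [0.5357, 0.0793, 0.287]
tcp_rot: [-1.57, -0.007, 0.002]
force: [0.6, 0.4, -0.9]
gripper_width: 0.043
```

```bash
python3 -c "
from h import *
snap('wrist','w6')"; python3 go.py .4835 -.3655 .28 0
```

```text
t 8.25 pos [0.5354 0.0792 0.2852] rot [-1.571 -0.005  0.002] F [-0.5 -0.7 -2.5] w 0.0427 q7 -0.39
[-5.29, 0.48, -44.46] [-0.0, 0.002, 0.005]
```

View pics/w6.png

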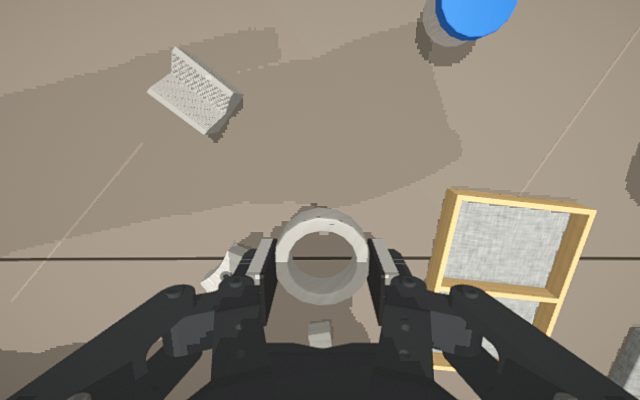

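drive_tool(series=[[[-0.5,0,-4.1],[0,0,0]],[[-1,0,-8.2],[0,0,0]],[[-1.5,0,-12.3],[0,0,0]],[[-2,0,-16.4],[0,0,0]],[[-2.5,0,-20.5],[0,0,0]]])

```text
time_s: 8.67
tcp_pos: [0.5101, -0.1276, 0.2836]
tcp_rot: [-1.57, -0.004, 0.003]
force: [0.7, -0.1, -0.8]
gripper_width: 0.0432
```

drive_tool(series=[[[-0.5,0,-4.1],[0,0,0]],[[-1,0,-8.2],[0,0,0]],[[-1.5,0,-12.3],[0,0,0]],[[-2,0,-16.4],[0,0,0]],[[-2.5,0,-20.5],[0,0,0]]])

```text
time_s: 9.08
tcp_pos: [0.4846, -0.3346, 0.2819]
tcp_rot: [-1.569, -0.002, 0.002]
force: [0.7, 0.5, -1.9]
gripper_width: 0.0431
```

```bash
python3 go.py .4835 -.3655 .28 0
```

```text
t 9.0833 pos [ 0.4846 -0.3346  0.2819] rot [-1.569 -0.002  0.002] F [ 0.7  0.5 -1.9] w 0.0431 q7 0.26
[-0.12, 0.18, -3.09] [-0.002, 0.002, 0.002]
```

drive_tool(series=[[[-0.1,0,-3.1],[0,0,0]],[[-0.1,0,-3.1],[0,0,0]],[[-0.1,1,-3.1],[0,0,0]],[[-0.1,1,-3.1],[0,0,0]]])

```text
time_s: 9.42
tcp_pos: [0.4834, -0.3647, 0.2689]
tcp_rot: [-1.566, 0.001, 0.003]
force: [0.7, 1.3, -2.3]
gripper_width: 0.0426
```

```bash
python3 -c "
from h import *
c=snap('wrist','w7')"; python3 go.py .4835 -.3655 .213 0
```

```text
t 9.4667 pos [ 0.4838 -0.3643  0.2698] rot [-1.566  0.     0.004] F [0.4 1.2 0. ] w 0.043 q7 0.31
[-0.03, 5.68, -0.14] [-0.004, 0.004, -0.0]
```

View pics/w7.png

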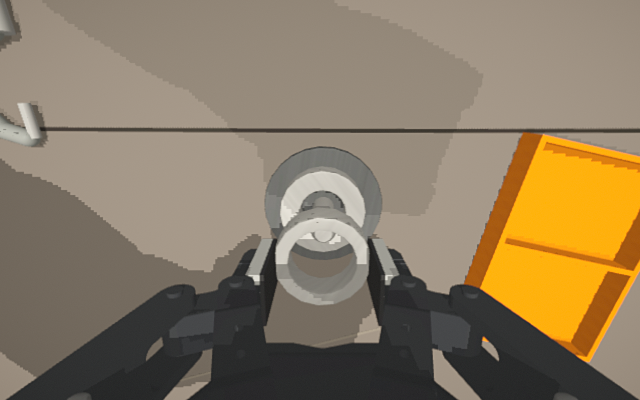

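drive_tool(series=[[[0,2,-0.1],[0,0,0]],[[0,4,-0.1],[0,0,0]],[[0,5.5,-0.1],[0,0,0]],[[0,5.7,-0.1],[0,0,0]],[[0,5.7,-0.1],[0,0,0]]])

```text
time_s: 9.88
tcp_pos: [0.4842, -0.3641, 0.2123]
tcp_rot: [-1.565, 0.001, 0.005]
force: [0.3, -0.6, -0.8]
gripper_width: 0.0425
```

drive_tool(series=[[[0,0.2,0],[0,0,0]],[[0,0.4,0],[0,0,0]],[[0,0.4,0],[0,0,0]]])

```text
time_s: 10.13
tcp_pos: [0.4846, -0.3637, 0.2092]
tcp_rot: [-1.566, -0.0, 0.006]
force: [0.0, 2.5, 3.3]
gripper_width: 0.0434
```

Contact at 0.209, as expected. Release and lift.

drive_tool(series=[[[0,0,0],[0,0,0]],[[0,0,0],[0,0,0]],[[0,0,0],[0,0,0]],[[0,0,0],[0,0,0]],[[0,0,0],[0,0,0]]], fingers=-1)

```text
time_s: 10.55
tcp_pos: [0.4846, -0.3637, 0.2093]
tcp_rot: [-1.566, -0.0, 0.006]
force: [0.0, -0.3, 0.4]
gripper_width: 0.0852
```

drive_tool(series=[[[0,-3,0],[0,0,0]],[[0,-6,0],[0,0,0]],[[0,-7,0],[0,0,0]],[[0,-7,0],[0,0,0]]])

```text
time_s: 10.88
tcp_pos: [0.4849, -0.3644, 0.2819]
tcp_rot: [-1.568, -0.003, 0.005]
force: [0.4, -0.1, -0.9]
gripper_width: 0.0854
```

```bash
python3 -c "
from h import *
snap('wrist','w8')"; python3 go.py .532 -.0695 .27 -.127
```

```text
t 10.9333 pos [ 0.4846 -0.3642  0.2802] rot [-1.567 -0.002  0.006] F [ 0.2  0.6 -1.6] w 0.0853 q7 0.31
[4.9, 1.14, 29.44] [-0.004, 0.133, 0.001]
```

View pics/w8.png

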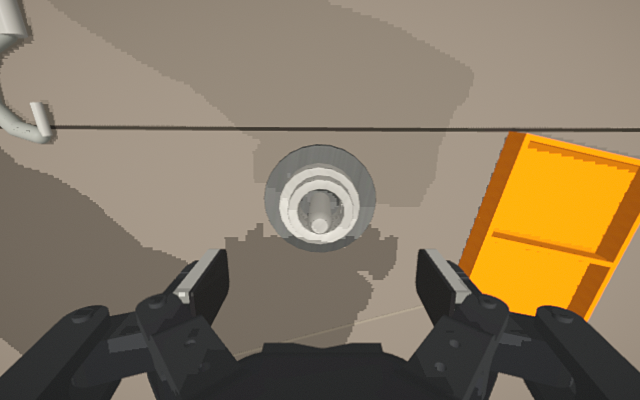

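drive_tool(series=[[[1,0,4.1],[0,0.05,0]],[[2,0,8.2],[0,0.133,0]],[[3,0.5,12.3],[0,0.133,0]],[[4,1,16.4],[0,0.133,0]],[[4.9,1,20.4],[0,0.133,0]]])

```text
time_s: 11.35
tcp_pos: [0.5319, -0.1599, 0.2694]
tcp_rot: [-1.567, 0.001, -0.128]
force: [0.9, -0.2, -0.4]
gripper_width: 0.0857
```

```bash
python3 go.py .532 -.0695 .27 -.127
```

```text
t 11.35 pos [ 0.5319 -0.1599  0.2694] rot [-1.567e+00  1.000e-03 -1.280e-01] F [ 0.9 -0.2 -0.4] w 0.0857 q7 -0.13
[-1.14, -0.02, 8.97] [-0.004, -0.001, -0.001]
```

drive_tool(series=[[[-1.1,0,4.1],[0,0,0]],[[-1.1,0,8],[0,0,0]],[[-1.1,0,9],[0,0,0]],[[-1.1,0,9],[0,0,0]]])

```text
time_s: 11.68
tcp_pos: [0.5327, -0.0655, 0.2689]
tcp_rot: [-1.565, 0.002, -0.123]
force: [-0.4, -0.1, 0.3]
gripper_width: 0.0853
```

```bash
python3 -c "
from h import *
snap('wrist','w9')"; python3 go.py .532 -.0695 .178 -.127
```

```text
t 11.7333 pos [ 0.5325 -0.0679  0.269 ] rot [-1.566  0.002 -0.125] F [ 0.6 -0.7 -0.1] w 0.0849 q7 -0.27
[-0.0, 9.09, -0.2] [-0.004, 0.002, -0.002]
```

View pics/w9.png

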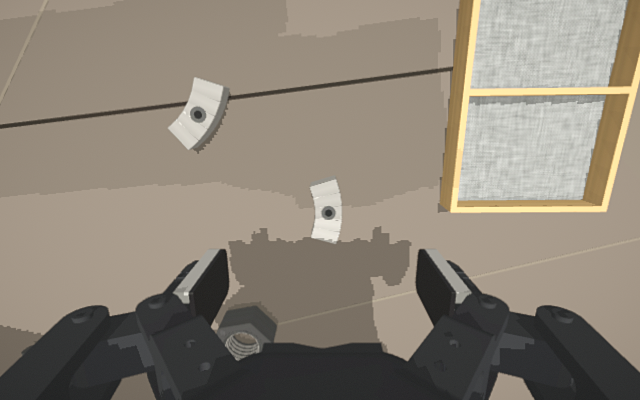

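```bash
python3 - <<'E'
from h import *
c=load('w9')
print(world(c,[[328,212],[323,182],[324,240],[198,114],[160+33,195-42]],.016).round(4))
# tray corners rim, nut
print(world(c,[[455,209],[608,208],[468,91],[632,90]],.022).round(4))
E
```

```text
[[ 0.5352 -0.0692  0.016 ]
 [ 0.5343 -0.0462  0.016 ]
 [ 0.5295 -0.0911  0.016 ]
 [ 0.4557  0.0112  0.016 ]
 [ 0.4461 -0.0143  0.016 ]]
[[ 0.6259 -0.0761  0.022 ]
 [ 0.7326 -0.0884  0.022 ]
 [ 0.635   0.0035  0.022 ]
 [ 0.7381 -0.0093  0.022 ]]
```

drive_tool(series=[[[0.1,3.5,-0.1],[0,0,0]],[[0.1,7,-0.1],[0,0,0]],[[0.1,8.7,-0.1],[0,0,0]],[[0.1,9.1,-0.1],[0,0,0]],[[0.1,9.1,-0.1],[0,0,0]]])

```text
time_s: 12.15
tcp_pos: [0.5328, -0.0696, 0.1769]
tcp_rot: [-1.567, 0.004, -0.126]
force: [0.8, -0.3, 0.5]
gripper_width: 0.0855
```

drive_tool(series=[[[0,0,0],[0,0,0]],[[0,0,0],[0,0,0]],[[0,0,0],[0,0,0]],[[0,0,0],[0,0,0]],[[0,0,0],[0,0,0]]], fingers=1)

```text
time_s: 12.57
tcp_pos: [0.5329, -0.0697, 0.1775]
tcp_rot: [-1.567, 0.003, -0.126]
force: [0.9, -0.4, 0.1]
gripper_width: 0.0255
```

drive_tool(series=[[[0,0,0],[0,0,0]],[[0,0,0],[0,0,0]],[[0,0,0],[0,0,0]],[[0,0,0],[0,0,0]]])

```text
time_s: 12.9
tcp_pos: [0.533, -0.0696, 0.1778]
tcp_rot: [-1.567, 0.003, -0.126]
force: [0.0, -0.1, 5.9]
gripper_width: 0.0191
```

Gripped (0.019). Lift and move to the −y bay.

drive_tool(series=[[[0,-3,0],[0,0,0]],[[0,-6,0],[0,0,0]],[[0,-8,0],[0,0,0]],[[0,-8,0],[0,0,0]]])

```text
time_s: 13.23
tcp_pos: [0.5338, -0.0701, 0.2612]
tcp_rot: [-1.567, -0.002, -0.127]
force: [-0.1, -0.3, -0.5]
gripper_width: 0.0194
```

```bash
python3 -c "
from h import *
snap('wrist','w10')"; python3 go.py .680 -.043 .255 -.127
```

```text
t 13.2833 pos [ 0.5335 -0.0701  0.2593] rot [-1.567  0.    -0.127] F [-0.6  0.9 -2.4] w 0.0193 q7 -0.28
[14.19, 0.44, 4.54] [-0.004, 0.0, -0.0]
```

View pics/w10.png

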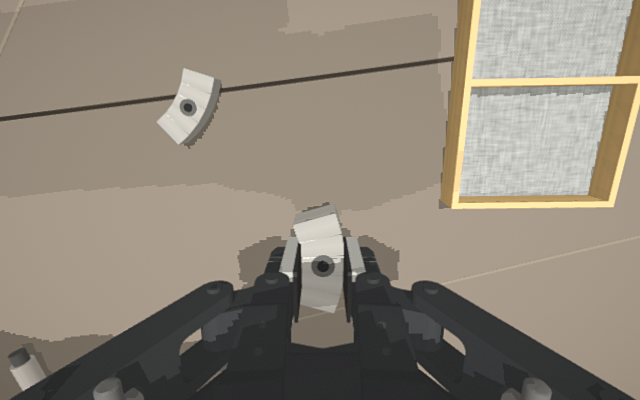

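drive_tool(series=[[[4,0,1.3],[0,0,0]],[[8,0,2.6],[0,0,0]],[[12,0,3.9],[0,0,0]],[[14.2,0,4.5],[0,0,0]],[[14.2,0,4.5],[0,0,0]]])

```text
time_s: 13.7
tcp_pos: [0.6838, -0.0418, 0.2579]
tcp_rot: [-1.565, -0.003, -0.126]
force: [-1.2, 0.1, -0.9]
gripper_width: 0.0192
```

drive_tool(series=[[[0,2,0],[0,0,0]],[[0,4,0],[0,0,0]],[[0,6,0],[0,0,0]],[[0,7,0],[0,0,0]],[[0,7,0],[0,0,0]]])

```text
time_s: 14.12
tcp_pos: [0.6831, -0.0413, 0.1849]
tcp_rot: [-1.566, 0.002, -0.125]
force: [0.3, 0.6, -0.5]
gripper_width: 0.019
```

```bash
python3 -c "
from h import *
snap('wrist','w11')"; python3 go.py .680 -.043 .183 -.127
```

```text
t 14.1667 pos [ 0.6837 -0.0414  0.1868] rot [-1.566e+00 -1.000e-03 -1.250e-01] F [0.1 0.5 0.1] w 0.0193 q7 -0.26
[-0.34, 0.38, -0.21] [-0.005, 0.002, 0.001]
```

View pics/w11.png

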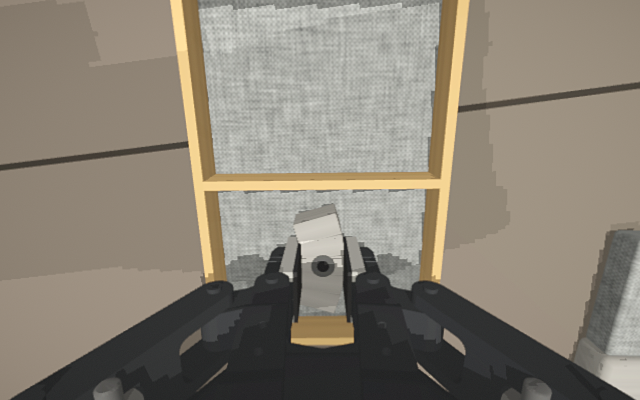

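drive_tool(series=[[[0,0.25,0],[0,0,0]],[[0,0.4,0],[0,0,0]],[[0,0.4,0],[0,0,0]]])

```text
time_s: 14.42
tcp_pos: [0.6838, -0.0414, 0.1832]
tcp_rot: [-1.566, -0.001, -0.125]
force: [0.3, 0.8, -1.2]
gripper_width: 0.0191
```

drive_tool(series=[[[0,0,0],[0,0,0]],[[0,0,0],[0,0,0]],[[0,0,0],[0,0,0]],[[0,0,0],[0,0,0]]], fingers=0.1)

```text
time_s: 14.75
tcp_pos: [0.6838, -0.0414, 0.1835]
tcp_rot: [-1.566, -0.002, -0.125]
force: [0.1, -0.1, 0.4]
gripper_width: 0.0383
```

drive_tool(series=[[[0,-3,0],[0,0,0]],[[0,-6,0],[0,0,0]],[[0,-8,0],[0,0,0]],[[0,-8,0],[0,0,0]]])

```text
time_s: 15.08
tcp_pos: [0.6845, -0.0418, 0.2681]
tcp_rot: [-1.565, -0.008, -0.126]
force: [1.0, 0.3, 0.6]
gripper_width: 0.0386
```

```bash
python3 -c "
from h import *
snap('wrist','w12')"; python3 go.py .4545 .0105 .26 -.707
```

```text
t 15.1333 pos [ 0.684  -0.0419  0.2658] rot [-1.565 -0.005 -0.126] F [ 0.  -0.2 -1.3] w 0.0383 q7 -0.24
[-23.43, 0.47, 2.32] [-0.007, 0.581, 0.003]
```

View pics/w12.png

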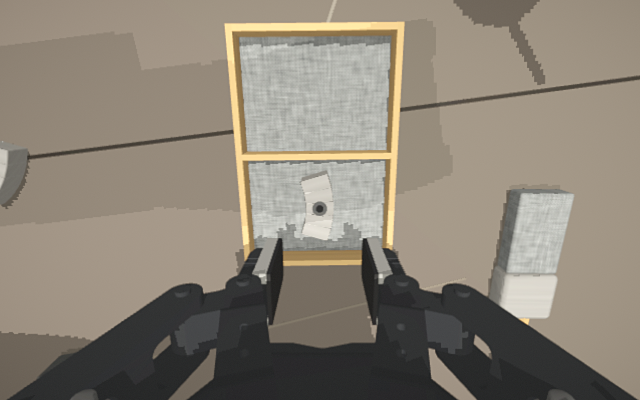

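drive_tool(series=[[[-4,0,0.4],[0,0.116,0]],[[-8,0,0.8],[0,0.232,0]],[[-12,0,1.2],[0,0.348,0]],[[-16,0,1.6],[0,0.464,0]],[[-20,0,2],[0,0.58,0]]], fingers=-1)

```text
time_s: 15.55
tcp_pos: [0.498, 0.0002, 0.2647]
tcp_rot: [-1.564, -0.002, -0.694]
force: [1.0, 1.6, -1.1]
gripper_width: 0.0852
```

```bash
python3 go.py .4545 .0105 .26 -.707
```

```text
t 15.55 pos [4.980e-01 2.000e-04 2.647e-01] rot [-1.564 -0.002 -0.694] F [ 1.   1.6 -1.1] w 0.0852 q7 -0.78
[-4.0, 0.45, -2.0] [-0.007, 0.013, 0.001]
```

drive_tool(series=[[[-3,0.3,-1.5],[-0.007,0.013,0]],[[-4,0.3,-2],[-0.007,0.013,0]],[[-4,0.3,-2],[-0.007,0.013,0]],[[-4,0.3,-2],[-0.007,0.013,0]]])

```text
time_s: 15.88
tcp_pos: [0.4546, 0.0106, 0.2613]
tcp_rot: [-1.571, -0.001, -0.707]
force: [2.0, 0.3, -0.2]
gripper_width: 0.0853
```

```bash
python3 -c "
from h import *
snap('wrist','w13')"; python3 go.py .4545 .0105 .178 -.707
```

```text
t 15.9333 pos [0.455  0.0104 0.2613] rot [-1.571 -0.002 -0.707] F [-0.6  0.3 -0.4] w 0.0858 q7 -0.81
[-0.06, 8.33, -0.02] [0.0, -0.0, 0.002]
```

View pics/w13.png

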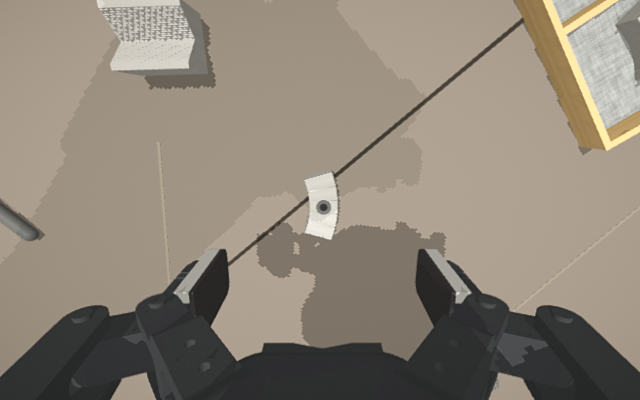

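Weight B at (322,206) is upright between the jaws, centred. Descend.

drive_tool(series=[[[0,3.5,0],[0,0,0]],[[0,7,0],[0,0,0]],[[0,8.1,0],[0,0,0]],[[0,8.3,0],[0,0,0]],[[0,8.3,0],[0,0,0]]])

```text
time_s: 16.35
tcp_pos: [0.4553, 0.0101, 0.1784]
tcp_rot: [-1.571, -0.001, -0.708]
force: [-1.1, -0.3, 0.8]
gripper_width: 0.0854
```

drive_tool(series=[[[0,0,0],[0,0,0]],[[0,0,0],[0,0,0]],[[0,0,0],[0,0,0]],[[0,0,0],[0,0,0]],[[0,0,0],[0,0,0]]], fingers=1)

```text
time_s: 16.77
tcp_pos: [0.4554, 0.0101, 0.1789]
tcp_rot: [-1.571, -0.002, -0.708]
force: [0.3, -0.9, -1.0]
gripper_width: 0.0254
```

drive_tool(series=[[[0,0,0],[0,0,0]],[[0,0,0],[0,0,0]],[[0,0,0],[0,0,0]],[[0,0,0],[0,0,0]]])

```text
time_s: 17.1
tcp_pos: [0.4555, 0.0101, 0.1791]
tcp_rot: [-1.571, -0.002, -0.708]
force: [0.9, 0.2, 6.9]
gripper_width: 0.0192
```

drive_tool(series=[[[0,-3,0],[0,0,0]],[[0,-6,0],[0,0,0]],[[0,-8,0],[0,0,0]],[[0,-8,0],[0,0,0]]])

```text
time_s: 17.43
tcp_pos: [0.4557, 0.0101, 0.2622]
tcp_rot: [-1.568, -0.005, -0.708]
force: [-0.2, -0.0, -1.1]
gripper_width: 0.0187
```

```bash
python3 -c "
from h import *
snap('wrist','w14')"; python3 go.py .690 .037 .265 -.127
```

```text
t 17.4833 pos [0.4556 0.0102 0.2606] rot [-1.569 -0.004 -0.708] F [ 0.7  0.4 -1.7] w 0.0189 q7 -0.81
[16.07, -0.34, 17.28] [-0.001, -0.581, 0.004]
```

View pics/w14.png

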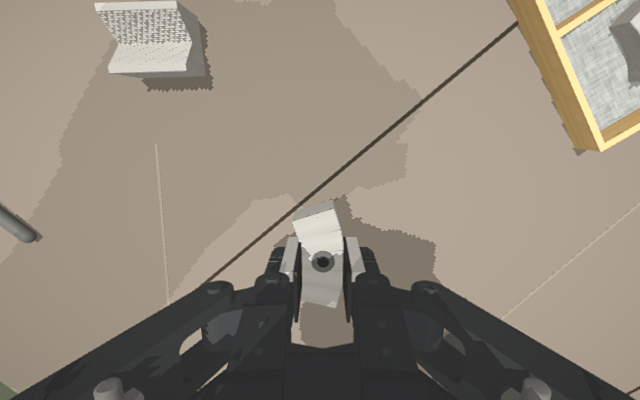

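drive_tool(series=[[[2.8,0,3],[0,-0.116,0]],[[5.6,0,6],[0,-0.232,0]],[[8.4,0,9],[0,-0.348,0]],[[11.2,0,12],[0,-0.464,0]],[[14,0,15],[0,-0.58,0]]])

```text
time_s: 17.9
tcp_pos: [0.6512, 0.0323, 0.2602]
tcp_rot: [-1.571, -0.004, -0.144]
force: [0.8, 0.9, -0.9]
gripper_width: 0.0187
```

```bash
python3 go.py .690 .037 .265 -.127
```

```text
t 17.9 pos [0.6512 0.0323 0.2602] rot [-1.571 -0.004 -0.144] F [ 0.8  0.9 -0.9] w 0.0187 q7 -0.4
[3.77, -0.47, 1.02] [0.0, -0.017, 0.004]
```

drive_tool(series=[[[3.0,0,1],[0,-0.017,0]],[[3.8,0,1],[0,-0.017,0]],[[3.8,2.5,1],[0,-0.017,0]],[[3.8,5,1],[0,-0.017,0]],[[3.8,5,1],[0,-0.017,0]]])

```text
time_s: 18.32
tcp_pos: [0.6889, 0.0366, 0.2042]
tcp_rot: [-1.573, 0.005, -0.127]
force: [-0.3, -0.2, -1.1]
gripper_width: 0.019
```

```bash
python3 -c "
from h import *
snap('wrist','w15')"; python3 go.py .690 .037 .1845 -.127
```

```text
t 18.3667 pos [0.6896 0.0367 0.2072] rot [-1.572  0.002 -0.127] F [0.1 0.  0.6] w 0.0187 q7 -0.37
[0.04, 2.27, 0.04] [0.001, -0.0, -0.002]
```

View pics/w15.png

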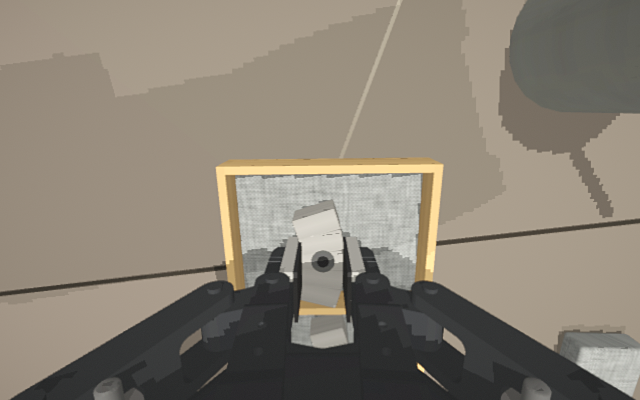

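drive_tool(series=[[[0,1,0],[0,0,0]],[[0,2,0],[0,0,0]],[[0,2.3,0],[0,0,0]],[[0,2.3,0],[0,0,0]]])

```text
time_s: 18.7
tcp_pos: [0.6895, 0.0366, 0.184]
tcp_rot: [-1.572, 0.002, -0.127]
force: [-0.8, 1.0, -0.8]
gripper_width: 0.0189
```

drive_tool(series=[[[0,0,0],[0,0,0]],[[0,0,0],[0,0,0]],[[0,0,0],[0,0,0]],[[0,0,0],[0,0,0]]], fingers=0.1)

```text
time_s: 19.03
tcp_pos: [0.6895, 0.0366, 0.1842]
tcp_rot: [-1.572, 0.002, -0.127]
force: [0.1, -0.2, 0.5]
gripper_width: 0.0382
```

drive_tool(series=[[[0,-3,0],[0,0,0]],[[0,-6,0],[0,0,0]],[[0,-8,0],[0,0,0]],[[0,-8,0],[0,0,0]]])

```text
time_s: 19.37
tcp_pos: [0.6905, 0.0368, 0.2689]
tcp_rot: [-1.571, -0.004, -0.128]
force: [0.1, -0.4, 1.4]
gripper_width: 0.0385
```

```bash
python3 -c "
from h import *
snap('wrist','w16')"; python3 go.py .4505 -.174 .265 -.52
```

```text
t 19.4167 pos [0.6901 0.0367 0.2665] rot [-1.571 -0.002 -0.127] F [-0.7 -0.7 -1.3] w 0.0386 q7 -0.36
[-21.09, 0.13, -23.95] [0.0, 0.393, 0.002]
```

View pics/w16.png

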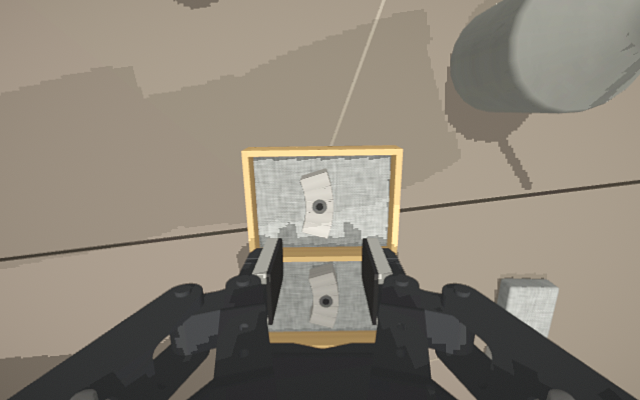

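drive_tool(series=[[[-2.7,0,-3],[0,0.08,0]],[[-5.4,0,-6],[0,0.16,0]],[[-8.1,0,-9],[0,0.24,0]],[[-10.8,0,-12],[0,0.32,0]],[[-13.5,0,-15],[0,0.39,0]]], fingers=-1)

```text
time_s: 19.83
tcp_pos: [0.5352, -0.0958, 0.266]
tcp_rot: [-1.571, -0.001, -0.522]
force: [1.8, -1.0, -0.6]
gripper_width: 0.0852
```

```bash
python3 go.py .4505 -.174 .265 -.52
```

```text
t 19.8333 pos [ 0.5352 -0.0958  0.266 ] rot [-1.571e+00 -1.000e-03 -5.220e-01] F [ 1.8 -1.  -0.6] w 0.0852 q7 -0.54
[-3.45, 0.1, -11.0] [0.0, -0.002, 0.001]
```

drive_tool(series=[[[-1.2,0,-4],[0,0,0]],[[-2.4,0,-8],[0,0,0]],[[-3.45,0,-11],[0,0,0]],[[-3.45,0,-11],[0,0,0]],[[-3.45,0,-11],[0,0,0]]])

```text
time_s: 20.25
tcp_pos: [0.4496, -0.1752, 0.2657]
tcp_rot: [-1.571, -0.001, -0.524]
force: [0.7, 0.8, -0.8]
gripper_width: 0.0858
```

```bash
python3 -c "
from h import *
snap('wrist','w17')"; python3 go.py .4505 -.174 .18 -.52
```

```text
t 20.3 pos [ 0.4505 -0.1742  0.2657] rot [-1.571e+00 -1.000e-03 -5.220e-01] F [0.5 0.5 0.8] w 0.0854 q7 -0.42
[-0.02, 8.57, 0.02] [-0.0, -0.002, 0.001]
```

View pics/w17.png

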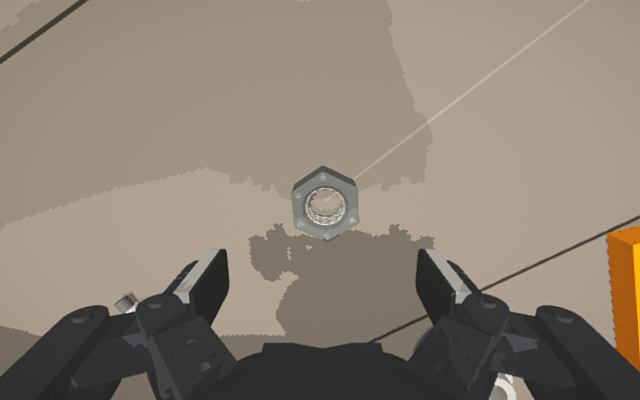

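```bash
python3 - <<'E'
from h import *
c=load('w17')
p=world(c,[[293,205],[357,205],[324,172],[327,240],[325,205]],.024);print(p.round(4),p[:2].mean(0),p[2:4].mean(0))
E
```

```text
[[ 0.4332 -0.1616  0.024 ]
 [ 0.4719 -0.184   0.024 ]
 [ 0.4637 -0.1521  0.024 ]
 [ 0.4406 -0.1964  0.024 ]
 [ 0.4525 -0.1728  0.024 ]] [ 0.45253867 -0.17277811  0.024     ] [ 0.45212031 -0.17427499  0.024     ]
```

drive_tool(series=[[[0.1,3.5,0.1],[0,0,0]],[[0.1,7,0.1],[0,0,0]],[[0.1,8.4,0.1],[0,0,0]],[[0.1,8.7,0.1],[0,0,0]],[[0.1,8.7,0.1],[0,0,0]]])

```text
time_s: 20.72
tcp_pos: [0.4523, -0.173, 0.178]
tcp_rot: [-1.571, 0.0, -0.521]
force: [-0.7, -0.4, 0.4]
gripper_width: 0.0857
```

drive_tool(series=[[[0,0,0],[0,0,0]],[[0,0,0],[0,0,0]],[[0,0,0],[0,0,0]],[[0,0,0],[0,0,0]],[[0,0,0],[0,0,0]]], fingers=1)

```text
time_s: 21.13
tcp_pos: [0.4525, -0.173, 0.1792]
tcp_rot: [-1.57, -0.001, -0.521]
force: [-1.2, 1.8, 18.3]
gripper_width: 0.0452
```

drive_tool(series=[[[0,0,0],[0,0,0]],[[0,0,0],[0,0,0]],[[0,0,0],[0,0,0]],[[0,0,0],[0,0,0]]])

```text
time_s: 21.47
tcp_pos: [0.4526, -0.173, 0.1793]
tcp_rot: [-1.57, -0.001, -0.521]
force: [0.3, -0.9, 2.9]
gripper_width: 0.0452
```

drive_tool(series=[[[0,-3,0],[0,0,0]],[[0,-6,0],[0,0,0]],[[0,-9,0],[0,0,0]],[[0,-12,0],[0,0,0]],[[0,-12,0],[0,0,0]]])

```text
time_s: 21.88
tcp_pos: [0.4528, -0.1733, 0.3037]
tcp_rot: [-1.569, -0.007, -0.521]
force: [0.4, -0.3, -1.1]
gripper_width: 0.0454
```

```bash
python3 -c "
from h import *
snap('wrist','w18')"; python3 go.py .488 .369 .29 0
```

```text
t 21.9333 pos [ 0.4526 -0.1732  0.3014] rot [-1.569 -0.005 -0.521] F [-0.7 -0.4 -4.2] w 0.0449 q7 -0.41
[-23.93, 1.08, 48.79] [0.0, -0.521, 0.006]
```

View pics/w18.png

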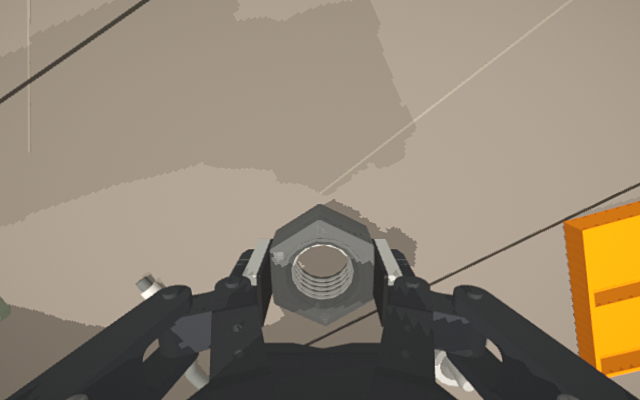

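drive_tool(series=[[[-1.8,0,3.7],[0,-0.03,0]],[[-3.6,0,7.4],[0,-0.06,0]],[[-5.4,0,11.1],[0,-0.1,0]],[[-7.2,0,14.8],[0,-0.13,0]],[[-9,0,18.5],[0,-0.16,0]]])

```text
time_s: 22.35
tcp_pos: [0.4662, 0.034, 0.3]
tcp_rot: [-1.571, -0.004, -0.36]
force: [1.3, -0.5, -3.0]
gripper_width: 0.0452
```

```bash
python3 go.py .488 .369 .30 -.2
```

```text
t 22.35 pos [0.4662 0.034  0.3   ] rot [-1.571 -0.004 -0.36 ] F [ 1.3 -0.5 -3. ] w 0.0452 q7 -0.65
[-9.76, -0.05, 32.13] [0.001, -0.16, 0.004]
```

drive_tool(series=[[[-1.2,0,3.9],[0,-0.02,0]],[[-2.4,0,7.9],[0,-0.04,0]],[[-3.6,0,11.8],[0,-0.06,0]],[[-4.8,0,15.8],[0,-0.08,0]],[[-6,0,19.7],[0,-0.1,0]]])

```text
time_s: 22.77
tcp_pos: [0.4789, 0.2417, 0.2984]
tcp_rot: [-1.573, -0.003, -0.258]
force: [2.0, -0.9, -2.1]
gripper_width: 0.0451
```

```bash
python3 go.py .488 .369 .30 -.2
```

```text
t 22.7667 pos [0.4789 0.2417 0.2984] rot [-1.573 -0.003 -0.258] F [ 2.  -0.9 -2.1] w 0.0451 q7 -0.87
[-2.37, -0.19, 12.54] [0.002, -0.058, 0.003]
```

drive_tool(series=[[[-0.8,0,4],[0,-0.02,0]],[[-1.6,0,8],[0,-0.04,0]],[[-2.4,0,12.5],[0,-0.058,0]],[[-2.4,0,12.5],[0,-0.058,0]],[[-2.4,0,12.5],[0,-0.058,0]]])

```text
time_s: 23.18
tcp_pos: [0.4865, 0.3712, 0.296]
tcp_rot: [-1.574, -0.001, -0.197]
force: [-0.1, -2.1, -2.4]
gripper_width: 0.0451
```

```bash
python3 -c "
from h import *
snap('wrist','w19')"; python3 go.py .488 .369 .20 -.2
```

```text
t 23.2333 pos [0.4871 0.3693 0.2962] rot [-1.575 -0.002 -0.199] F [ 0.2 -0.9 -3.6] w 0.0448 q7 -0.96
[0.08, 9.62, 0.03] [0.004, 0.001, 0.002]
```

View pics/w19.png

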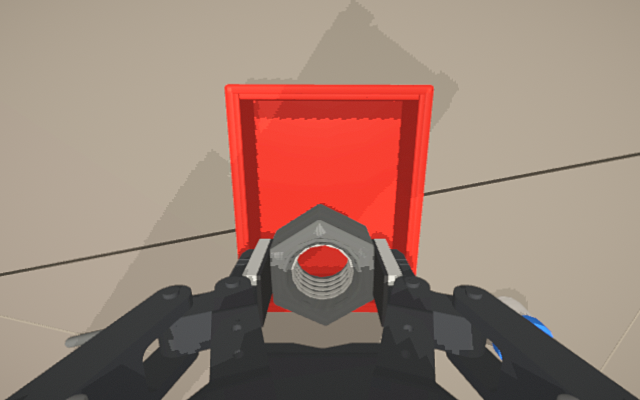

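drive_tool(series=[[[0.1,2.5,0],[0,0,0]],[[0.1,5,0],[0,0,0]],[[0.1,7.5,0],[0,0,0]],[[0.1,9.8,0],[0,0,0]],[[0.1,10.2,0],[0,0,0]]])

```text
time_s: 23.65
tcp_pos: [0.4876, 0.3668, 0.1902]
tcp_rot: [-1.58, 0.001, -0.2]
force: [-0.1, -1.8, -2.3]
gripper_width: 0.0451
```

drive_tool(series=[[[0,0,0],[0,0,0]],[[0,0,0],[0,0,0]],[[0,0,0],[0,0,0]],[[0,0,0],[0,0,0]],[[0,0,0],[0,0,0]]], fingers=-0.4)

```text
time_s: 24.07
tcp_pos: [0.4878, 0.3669, 0.1913]
tcp_rot: [-1.579, 0.0, -0.2]
force: [-0.3, 0.9, 0.0]
gripper_width: 0.0596
```

drive_tool(series=[[[0,-3,0],[0,0,0]],[[0,-6,0],[0,0,0]],[[0,-9,0],[0,0,0]],[[0,-12,0],[0,0,0]],[[0,-12,0],[0,0,0]]])

```text
time_s: 24.48
tcp_pos: [0.4887, 0.3683, 0.3172]
tcp_rot: [-1.572, -0.005, -0.2]
force: [2.0, 1.2, 0.7]
gripper_width: 0.06
```

```bash
python3 -c "
from h import *
snap('wrist','w20');snap('top','top1');snap('scene','scene1')"; python3 go.py .488 .369 .20 -.2
```

```text
t 24.6333 pos [0.4879 0.3677 0.3114] rot [-1.578  0.    -0.2  ] F [-0.4  0.3 -1.7] w 0.0602 q7 -0.95
[-0.02, 11.14, 0.21] [0.008, -0.0, -0.0]
```

View pics/w20.png

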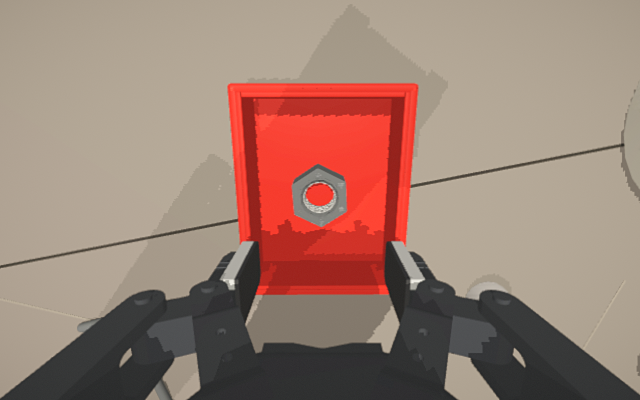

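View pics/top1.png

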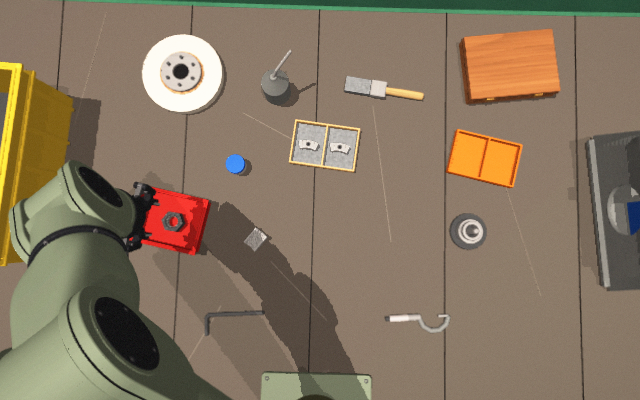

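View pics/scene1.png

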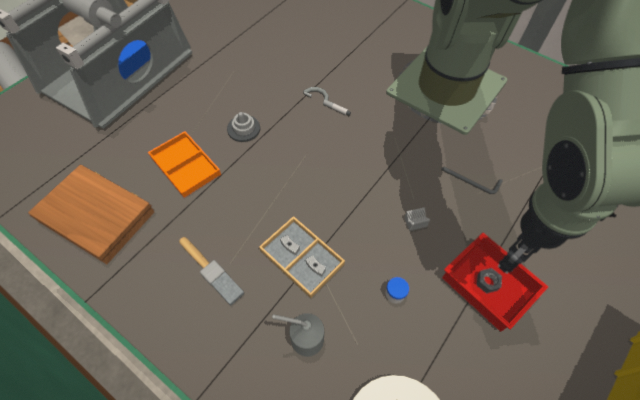

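```bash
python3 - <<'E'
from h import *
c=load('top1')
v,u=np.mgrid[0:400,0:640]; W=world(c,np.stack([u.ravel(),v.ravel()],1)).reshape(400,640,3)
q=W[205:255,440:500].reshape(-1,3); r=np.hypot(q[:,0]-.483,q[:,1]+.365)
for a,b in((.010,.016),(.0175,.0215),(.0245,.0285),(.033,.043)): 
    k=(r>a)&(r<b); print(a,np.percentile(q[k,2],[10,50,90]).round(4))
for n,uv in(('wA',[340,151]),('wB',[308,148]),('jar',[236,163])): print(n,W[uv[1]-1:uv[1]+2,uv[0]-4:uv[0]+5].reshape(-1,3).mean(0).round(4))
print(np.round(arm.state()['joint_velocities'],3))
arm.close_job()
E
```

```text
0.01 [0.0091 0.0307 0.0463]
0.0175 [0.0433 0.046  0.0488]
0.0245 [0.028  0.0304 0.0354]
0.033 [0.0079 0.0106 0.0129]
wA [ 0.6641 -0.0421  0.056 ]
wB [0.6774 0.0371 0.0141]
jar [0.6297 0.2106 0.0412]
[ 0.     0.027 -0.001  0.007 -0.001 -0.002 -0.002]
the job is handed in; nothing more can be done
```

I put all the parts away and handed the job in at about 25 s of the 128 s allowed; no verdict is reported.

**What I did**
- The wide ring is flat on the post base, with the narrow ring on top of it.
- One balance weight is in each bay of the wooden tray.
- The nut is in the red bin.
- I did not touch the jar or the vee block. They sit at the same place in the pictures before and after.

**Last checks**
- **Rings:** the final depth picture puts the wide ring's top at 30 mm and the narrow ring's top at 46 mm, exactly the heights expected. Both are concentric with the post.
- **Weights and nut:** the pictures show both weights lying flat near the middle of their bays, and the nut flat in the bin. The gripper was open and clear above the bin.

**Anomalies**
- **Depth outlier:** the mean depth over the weight in the −y bay came out at 56 mm. I took this for pixels with no depth reading inside that small window and did not recheck it. The colour pictures, and the height at which I released it (about 6 mm above the pick height), show it on the felt.
- **Wrist force:** it reached about 43 N for a moment when I seated the wide ring, under the 120 N limit.

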